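Close the tea tin with its double lid, then take off the outer cap alone

ROBOT

A 6-joint arm with a two-finger parallel gripper is mounted at the origin on the work surface. World frame = base frame: x ahead of the robot, y to its left, z up, the work surface at z = 0. Lengths are in m, angles in rad, forces in N, time in s.
With the tool pointing down it reaches from about 0.3 to 0.825 m from the base axis. Payload 5.4 kg.
Tool frame: the origin (TCP) lies at the very end of the fingers, on their centre line; the grasp point (between the pads) lies 19 mm behind it; z points along the fingers, x is the direction in which the jaws open and shut, and the axes are right-handed (so a half turn about z gives the same grasp; the last joint's range is limited). The gripper opens to 92 mm and grips with 3 to 60 N. Pads are 20 mm wide; open, the fingers measure 128 mm over their backs; the gripper's body (75 mm by 189 mm) begins 69 mm behind the grasp point.
Start: joints at [1.051, 0.158, 1.597, -0, 1.386, -0.21], TCP at [0.175, 0.548, 0.215] pointing down, gripper open.
Joint ranges: [-2.91, 2.91], [-0.94, 2.29], [0.18, 2.7], [-1.29, 4.43], [0.17, 2.64], [-3, 3]. Speed limits (rad/s): [2.57, 2.57, 3.14, 3.14, 3.14, 3.14].

INTERFACE

Orientations are given as a rotation vector (axis times angle).
In Python, from workcell import bot gives the robot as it stands. Calls block until the motion is done:
- bot.goto(position, orientation): joint-space move of the TCP to a pose.
- bot.line_to(position, rot=None, max_speed=0.15): straight line of the TCP; rot=None keeps the orientation; max_speed is the mean speed in m/s.
- bot.set_joints(angles): joint-space move.
- bot.set_gripper(opening, newtons=None): opening from 0.0 (shut) to 1.0 (fully open); newtons is the grip in N (None keeps the last); returns when the fingers have stopped.
- bot.hold(seconds).
- bot.inverse_kinematics(position, orientation): joint angles nearest the present ones, or None.
- bot.read_camera(name): name is "scene" or "side" or "wrist"; returns a dict with "pixels" (384x512x3 uint8, blue, green, red), "fx", "fy", "cx", "cy" (pixels), "R" (3x3) and "t" (3): a world point X has camera coordinates R X + t. Camera axes: x right, y down, z forward; pixel columns grow to the right and rows downward; lengths in m; the calibration is good to about 2 mm. A picture is of the moment at which its call begins. There is no depth.
A pose or a line that the arm cannot do raises bot.MotionError and nothing moves.
- bot.job_done(): hands the job in, once; it reports no verdict.
Readings, each from a call of its own:
- bot.current_clock(): time.
- bot.current_joints(): joint angles.
- bot.current_joint_vel(): joint speeds.
- bot.current_effort(): joint torques, N m.
- bot.current_ee_pos(): TCP position.
- bot.current_tool_rot(): TCP orientation.
- bot.current_contact_force(): force on the tool from outside, world axes, zero at the start.
- bot.current_ft_torque(): the same for the moment, N m.
- bot.current_opening(): opening from 0.0 (shut) to 1.0 (fully open).
Only numpy, scipy, OpenCV 4.12 (cv2) and the standard library are available. Lean on these libraries where they do the work, as an engineer would, in place of code of your own. Each camera call takes 0.05 s, during which the arm holds its last target.

TASK

The slim tea tin stands open; pick its double lid (inner lid with the small knobbed cap still sitting on it) up off the cork coaster as one piece, lower it gently onto the slim tin until the inner lid is fully home, and let go of it. Then lift the outer cap alone at least ten centimetres clear, so that the inner lid is not lifted and stays closing the tin, and finish still holding the cap up, upright and still, in the gripper: do not put it down. Leave the tin standing where it is and do not disturb the other things on the counter.

Things in the scene. Friction and masses are not known exactly. Their poses are not given: they have to be found in the camera images.
- inner_lid_rim (a point): Steel inner lid (100 g) of the double lid: centre of its rim, a disc 66 mm across and 14 mm tall, the widest part, gripped from above across its diameter. Its plug, 47 mm across, reaches 16 mm below the rim (last 6 mm tapering to 34). z axis up. Standing on the coaster, this point is 31 mm above the counter; seated on the slim tin (rim lying on the tin's edge) it is 7 mm above the tin's mouth.
- cap_knob (a point): Outer cap (60 g), a steel upside-down cup 50 mm across, 18 mm tall, sitting loose on the inner lid, with a dark wooden knob on top, 18 mm across, 20 mm tall. This point is the knob's centre: 10 mm above the cap's flat top, 10 mm below the knob's top, 28 mm above the cap's lower edge. While the cap sits on the inner lid it is 35 mm above the inner lid's point. z axis up.
- tin_mouth (a point): Slim open tea tin (plain steel, loose, about 400 g), 58 mm outer diameter, 52 mm inner diameter, 90 mm tall, 85 mm deep, empty. This point is the centre of its mouth, level with its top edge, 90 mm above the counter. z axis up.
- coaster: Cork disc fixed to the counter, 90 mm in diameter, 8 mm thick, on which the double lid stands at the start, concentric to about 3 mm; origin at the centre of its underside. Slim tin, wide canister and coaster take three places in any order.
- inner_lid: The same inner lid as a body; origin at the bottom of its plug, 23 mm below the centre of its rim; z axis up. On top of the rim a round boss, 40 mm across and 7 mm tall (with a 3 mm pip), locates the cap.
- cap: The same outer cap as a body; origin at the centre of its lower edge, 28 mm below the centre of the knob; z axis up. It fits over the inner lid's boss with 2 mm play all round, no catch, and lifts straight off.
- wide_canister: Bystander: wide open steel canister, 90 mm in diameter and 80 mm tall (82 mm inside): the double lid does not fit it. Origin at the centre of its underside.
- plain_lid: Bystander: single flat steel lid of the wide canister, 92 mm in diameter, with a knob, 36 mm tall in all, lying on the counter. Origin at the centre of its underside.
- mug: Bystander: white mug, 76 mm in diameter, 85 mm tall. Origin at the centre of its underside.
- coffee_jar: Bystander: closed brown glass jar, 72 mm in diameter, 110 mm tall. Origin at the centre of its underside.
- saucer: Bystander: white saucer, 130 mm in diameter, 16 mm tall. Origin at the centre of its underside.
- tape_roll: Bystander: core of a tape roll, 90 mm in diameter, 45 mm tall, lying flat. Origin at the centre of its underside.
- spoon: Bystander: steel spoon, 150 mm long, lying on the counter. Origin under its middle.
There are look-alikes about, which are no part of the job. Leave any red look-alike of the inner_lid alone. Leave any orange look-alike of the cap alone.

How it is judged:
On the way, in this order (a step that is already met when the one before it is completed fails the run):
1. the double lid is lifted off the coaster as one piece, the cap still sitting on the inner lid (height (world z) of inner_lid_rim above 0.06 m and z of cap_knob in the frame of inner_lid_rim between 0.03 and 0.039 m and distance between cap_knob and inner_lid_rim below 0.04 m and contact force between the fingers and inner_lid above 0.5 N), for 0.2 s.
2. the double lid is fully home on the slim tin, the cap still on it, and let go (horizontal distance between inner_lid_rim and tin_mouth below 0.006 m and z of inner_lid_rim in the frame of tin_mouth between 0.003 and 0.0105 m and angle between each of inner_lid_rim, tin_mouth's own z axis and vertical below 0.08 rad and z of cap_knob in the frame of inner_lid_rim between 0.03 and 0.039 m and distance between cap_knob and inner_lid_rim below 0.04 m and distance of tin_mouth from where it was at the start of the episode below 0.04 m and contact force between the fingers and inner_lid below 0.1 N and contact force between the fingers and cap below 0.1 N), for 0.3 s.
At the end, for the whole second after the job is handed in: Inner lid fully home on the slim tin (6 mm off-centre, 3.5 mm high, 0.08 rad at most), untouched by fingers and cap; tin upright within 40 mm of its start; cap held still in the fingers, at least 90 mm above where it sat on the inner lid, upright within 0.3 rad (horizontal distance between inner_lid_rim and tin_mouth below 0.006 m and z of inner_lid_rim in the frame of tin_mouth between 0.003 and 0.0105 m and angle between each of inner_lid_rim, tin_mouth's own z axis and vertical below 0.08 rad and distance of tin_mouth from where it was at the start of the episode below 0.04 m and contact force between the fingers and inner_lid below 0.1 N and z of cap_knob in the frame of inner_lid_rim above 0.125 m and angle between cap_knob's own z axis and vertical below 0.3 rad and linear speed of each of cap, inner_lid below 0.02 m/s and contact force between the fingers and cap above 0.5 N and contact force between cap and inner_lid below 0.05 N); the arm keeps its last pose, push and grip.
It fails at once if the inner lid comes up along with the cap (contact force between the fingers and cap above 0.3 N and contact force between the fingers and inner_lid below 0.1 N and horizontal distance between inner_lid_rim and tin_mouth below 0.03 m and z of inner_lid_rim in the frame of tin_mouth above 0.013 m).
It fails at once if the double lid is dropped onto the tin rather than lowered (contact force between the fingers and inner_lid below 0.1 N and horizontal distance between inner_lid_rim and tin_mouth below 0.03 m and z of inner_lid_rim in the frame of tin_mouth above 0.004 m and linear speed of inner_lid above 0.35 m/s).
It fails at once if the slim tin is knocked over (angle between tin_mouth's own z axis and vertical above 0.5 rad).
It fails at once if a bystander is pushed more than 30 mm (distance of any of wide_canister, plain_lid, mug, coffee_jar, saucer, tape_roll, spoon from where it was at the start of the episode above 0.03 m).
It also fails if it takes over 48 s, if anything falls off the work surface, if the arm or the gripper's body presses on something with over 40 N, if the wrist force passes 120 N, or if a joint passes its speed limit or range.

## Working session

There is one attempt and no reset: what is moved stays moved. The work goes in short steps, each a Python script; the robot and the scene stay as the last script left them, time stands still between calls to the robot, and variables do not carry over. Pictures are saved under pics/ and viewed, and the job is handed in when it is done.

```bash
mkdir -p pics; ls
python3 - <<'E'
from workcell import bot
import cv2
for n in ("scene","side","wrist"):
    c=bot.read_camera(n); cv2.imwrite(f"pics/{n}0.png",c["pixels"])
    print(n,c["fx"],c["cx"],c["cy"],(-c["R"].T@c["t"]).round(3),c["R"][2].round(3))
print(bot.current_clock(),bot.current_tool_rot())
E
```

```text
pics
scene 353.6849096264277 255.500184593432 193.08813055847898 [1.442 0.103 0.755] [-0.778 -0.098 -0.621]
side 486.01352649002706 259.9089214602433 203.12028703242302 [-0.07 -0.97  1.12] [ 0.416  0.62  -0.665]
wrist 272.9649651713878 253.40550411191867 189.53219522357327 [0.102 0.571 0.384] [ 0.262 -0.085 -0.961]
0.15 [ 2.53711173e+00  1.85181604e+00 -2.00018707e-03]
```

View pics/scene0.png

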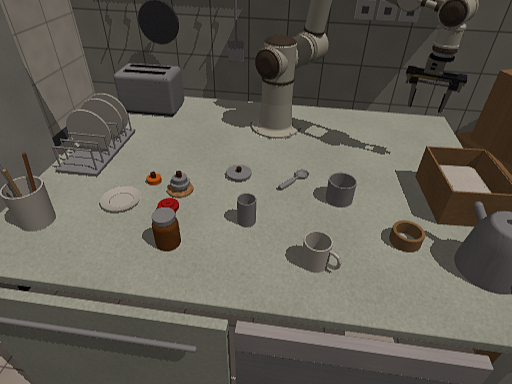

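View pics/side0.png

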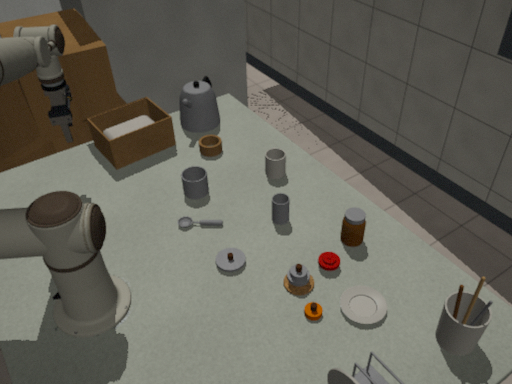

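View pics/wrist0.png

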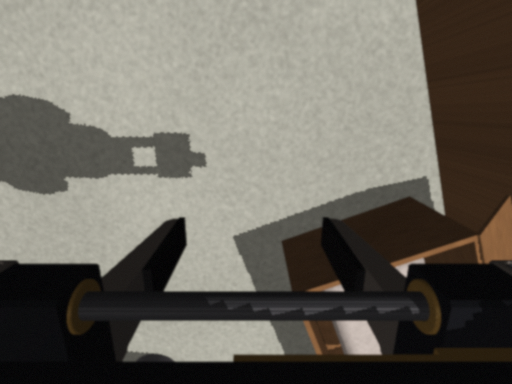

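The scene view shows the double lid on the coaster at about (180,183), the slim tin at (247,210) and the wide canister at (341,190). A red look-alike is at (168,205) and an orange one at (154,178). In the side view the lid is at (299,277) and the tin at (281,209). I'll enlarge both views and triangulate.

```bash
cat > h.py <<'E'
import numpy as np, cv2
from scipy.spatial.transform import Rotation as Ro
from workcell import bot
def ray(c,u,v):
    d=np.array([(u-c["cx"])/c["fx"],(v-c["cy"])/c["fy"],1.]); return -c["R"].T@c["t"], c["R"].T@d
def onz(c,u,v,z):
    o,d=ray(c,u,v); return o+d*(z-o[2])/d[2]
def proj(c,X):
    p=c["R"]@np.asarray(X)+c["t"]; return np.array([c["fx"]*p[0]/p[2]+c["cx"],c["fy"]*p[1]/p[2]+c["cy"]])
def tri(rays):
    A=0;b=0
    for o,d in rays:
        d=d/np.linalg.norm(d);P=np.eye(3)-np.outer(d,d);A=A+P;b=b+P@o
    return np.linalg.solve(A,b)
def down(phi):  # tool z down, tool x at yaw phi
    return Ro.from_matrix(np.array([[np.cos(phi),np.sin(phi),0],[np.sin(phi),-np.cos(phi),0],[0,0,-1]])).as_rotvec()
E
python3 - <<'E'
from h import *
for n,(a,b,c,d) in dict(scene=(130,160,290,260),side=(260,180,380,330)).items():
    i=cv2.imread(f"pics/{n}0.png")[b:d,a:c]; cv2.imwrite(f"pics/{n}0z.png",cv2.resize(i,None,fx=4 if n=="side" else 5,fy=4 if n=="side" else 5,interpolation=cv2.INTER_CUBIC))
E
```

```text
(no output)
```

View pics/scene0z.png

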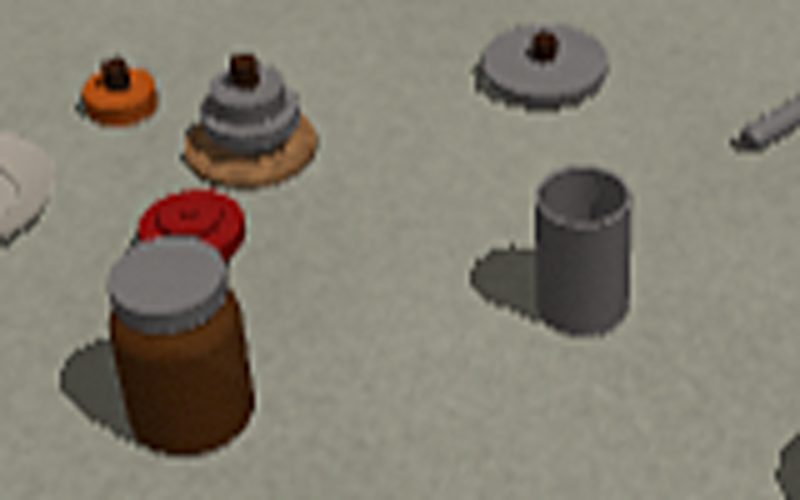

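View pics/side0z.png

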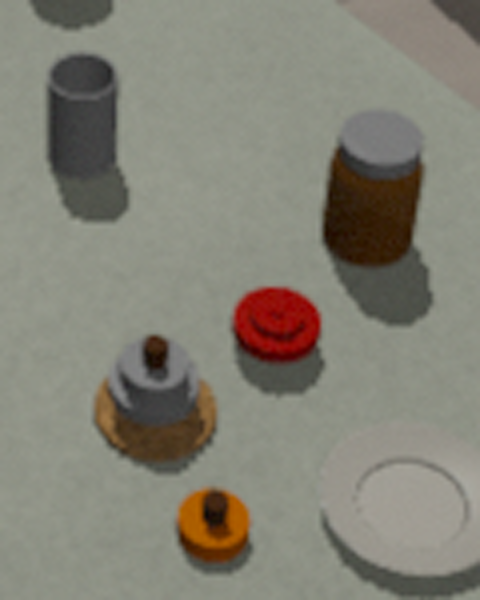

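Zoomed readings: the knob is at scene (178.6,174.2) and side (298.5,268). The tin mouth is at scene (246.6,199.6) and side (280.7,199). The red and orange pieces are next to the coaster.

Run:
```python
from h import *
S=bot.read_camera("scene");D=bot.read_camera("side")
for n,a,b,z in [("knob",(178.6,174.2),(298.5,268),.066),("mouth",(246.6,199.6),(280.7,199),.09),
  ("red",(130+190/5,160+218/5),(260+277/4,180+318/4),.02),("orange",(130+116/5,160+90/5),(260+214/4,180+520/4),.02),("jar",(130+168/5,160+275/5),(260+380/4,180+135/4),.11),
  ("plainlid",(130+543/5,160+68/5),(231,261),.015)]:
    a=[x-.4 for x in a];b=[x-.4 for x in b]
    print(n,tri([ray(S,*a),ray(D,*b)]).round(4),onz(S,*a,z).round(4),onz(D,*b,z).round(4))
```

```text
knob [ 0.5196 -0.2758  0.0665] [ 0.5182 -0.2754  0.066 ] [ 0.5202 -0.2763  0.066 ]
mouth [ 0.6406 -0.0264  0.0879] [ 0.6418 -0.0249  0.09  ] [ 0.6394 -0.0301  0.09  ]
red [ 0.6333 -0.279   0.0315] [ 0.619  -0.2837  0.02  ] [ 0.6416 -0.2734  0.02  ]
orange [ 0.4886 -0.3845  0.0155] [ 0.4936 -0.3809  0.02  ] [ 0.4868 -0.3878  0.02  ]
jar [ 0.768  -0.2334  0.1093] [ 0.7677 -0.232   0.11  ] [ 0.768  -0.2351  0.11  ]
plainlid [ 0.4025 -0.095   0.0083] [ 0.4098 -0.0919  0.015 ] [ 0.4002 -0.1025  0.015 ]
```

Run:
```python
from h import *
for phi in (-45,135):
    for p in ([.52,-.276,.014],[.52,-.276,.24],[.64,-.027,.2],[.64,-.027,.08],[.64,-.027,.124]):
        q=bot.inverse_kinematics(p,down(np.radians(phi))); print(phi,p,None if q is None else np.round(q,2))
phi=np.radians(-45)
q=bot.inverse_kinematics([.52,-.276,.24],down(phi))
phi=phi if q is not None else np.radians(135)
y=np.array([np.sin(phi),-np.cos(phi),0])
bot.goto(np.array([.52,-.276,.24])-.03*y,down(phi))
c=bot.read_camera("wrist");cv2.imwrite("pics/w1.png",c["pixels"]);print(proj(c,[.52,-.276,.066]),bot.current_clock(),bot.current_ee_pos())
```

```text
-45 [0.52, -0.276, 0.014] [-0.69  0.43  1.7  -0.    1.02  0.09]
-45 [0.52, -0.276, 0.24] [-0.69  0.18  1.53 -0.    1.44  0.09]
-45 [0.64, -0.027, 0.2] [-0.23  0.34  1.42 -0.    1.39  0.55]
-45 [0.64, -0.027, 0.08] [-0.23  0.45  1.51 -0.    1.18  0.55]
-45 [0.64, -0.027, 0.124] [-0.23  0.4   1.49 -0.    1.25  0.55]
135 [0.52, -0.276, 0.014] None
135 [0.52, -0.276, 0.24] None
135 [0.64, -0.027, 0.2] [-0.23  0.34  1.42 -0.    1.39 -2.59]
135 [0.64, -0.027, 0.08] [-0.23  0.45  1.51 -0.    1.18 -2.59]
135 [0.64, -0.027, 0.124] [-0.23  0.4   1.49 -0.    1.25 -2.59]
[253.23642521 197.23119272] 3.3917 [ 0.54148721 -0.25411977  0.24000616]
```

View pics/w1.png

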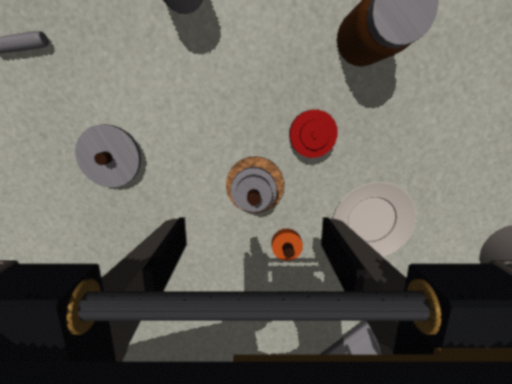

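The wrist view shows the knob at (254,198), within 1 px of the prediction. The red and orange pieces are off to the right of the lid, so a jaw axis along the image horizontal passes between them. Next I'll refine with masks and get the same view over the tin.

Run:
```python
from h import *
c=bot.read_camera("wrist");im=c["pixels"]
cv2.imwrite("pics/w1z.png",cv2.resize(im[140:230,200:310],None,fx=6,fy=6,interpolation=cv2.INTER_CUBIC))
phi=np.radians(-45)
y=np.array([np.sin(phi),-np.cos(phi),0])
bot.goto(np.array([.640,-.027,.264])-.03*y,down(phi))
c=bot.read_camera("wrist");cv2.imwrite("pics/w2.png",c["pixels"]);u=proj(c,[.64,-.027,.09]);print(u,bot.current_clock())
a,b=int(u[0])-60,int(u[1])-50
print(a,b);cv2.imwrite("pics/w2z.png",cv2.resize(c["pixels"][b:b+100,a:a+120],None,fx=6,fy=6,interpolation=cv2.INTER_CUBIC))
```

```text
[252.50724628 195.88255181] 4.5667
192 145
```

View pics/w1z.png

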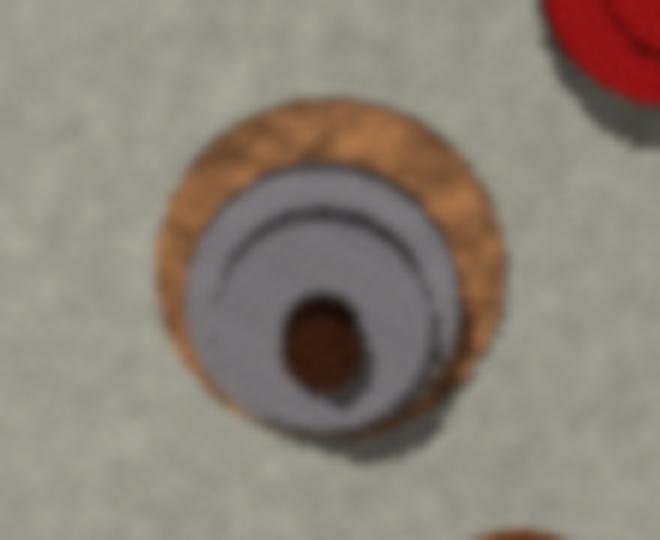

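View pics/w2z.png

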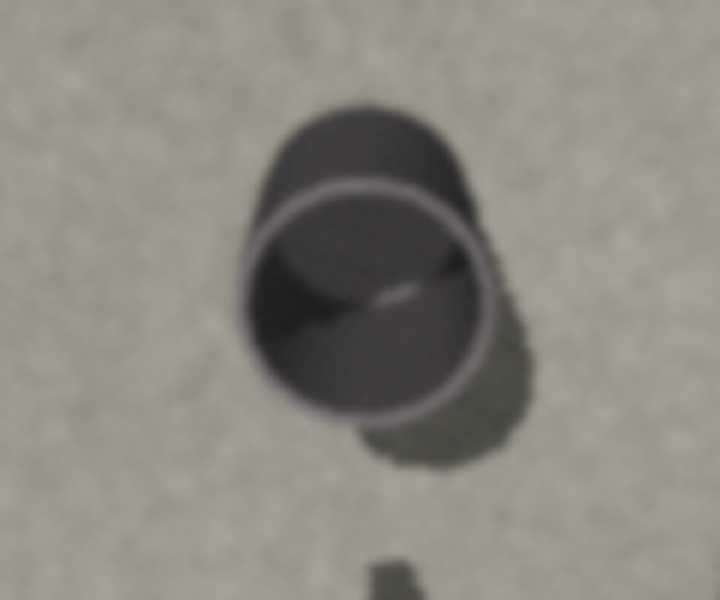

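View pics/w2.png

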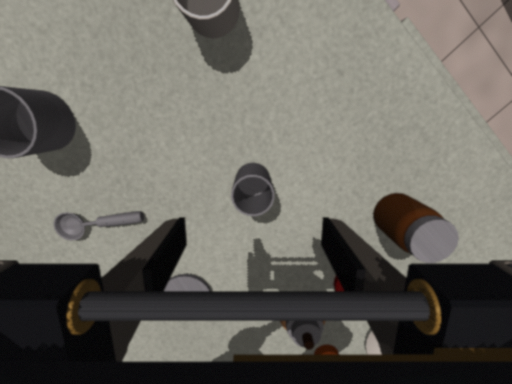

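Run:
```python
from h import *
c2=bot.read_camera("wrist")
g=lambda a,b,u,v:(a+(u+.5)/6-.5,b+(v+.5)/6-.5)
m=onz(c2,*g(192,145,368.5,302.5),.09);print("mouth",m)
l=onz(c2,*g(192,145,241,302.5),.09);r=onz(c2,*g(192,145,496,302.5),.09);print("dia",np.linalg.norm(l-r))
phi=np.radians(-45);y=np.array([np.sin(phi),-np.cos(phi),0])
p2=np.array([.640,-.027,.264])-.03*y;p1=np.array([.52,-.276,.24])-.03*y
print(bot.current_ee_pos()-p2)
# same tool orientation: camera of view 1 is view 2's shifted
c1=dict(c2);C=-c2["R"].T@c2["t"]+(p1-p2);c1["t"]=-c2["R"]@C
im=cv2.imread("pics/w1.png");hsv=cv2.cvtColor(im,cv2.COLOR_BGR2HSV)
mk=((im[...,2]<80)&(hsv[...,1]>120)).astype(np.uint8);mk[:150]=0;mk[220:]=0;mk[:,:235]=0;mk[:,275:]=0
M=cv2.moments(mk,True);kc=(M["m10"]/M["m00"],M["m01"]/M["m00"]);print("knob px",kc,M["m00"])
print("knob",onz(c1,*kc,.066))
# rim: lateral extremes at z~.035; bottom extreme top edge z .038; top extreme .024..
print("rim lr",onz(c1,*g(200,140,323.5,300),.036), np.linalg.norm(onz(c1,*g(200,140,185,300),.036)-onz(c1,*g(200,140,462,300),.036)))
t=onz(c1,*g(200,140,323.5,163),.038);b=onz(c1,*g(200,140,323.5,433),.038);print("rim tb",(t+b)/2,np.linalg.norm(t-b))
```

```text
mouth [ 0.6412614  -0.02695163  0.09      ]
dia 0.05609359395705589
[-0.00030243 -0.00173193 -0.00019567]
knob px (254.53731343283582, 197.77611940298507) 134.0
knob [ 0.51997087 -0.28010486  0.066     ]
rim lr [ 0.52091961 -0.27724501  0.036     ] 0.06586491209399851
rim tb [ 0.5211184  -0.27704566  0.038     ] 0.06641486306288019
```

Run:
```python
from h import *
phi=np.radians(-45);y=np.array([np.sin(phi),-np.cos(phi),0])
p1=np.array([.52,-.276,.24])-.03*y
bot.goto(p1,down(phi));bot.hold(.4)
print(bot.current_ee_pos()-p1)
c=bot.read_camera("wrist");cv2.imwrite("pics/w3z.png",cv2.resize(c["pixels"][140:230,200:310],None,fx=6,fy=6,interpolation=cv2.INTER_CUBIC))
im=c["pixels"];hsv=cv2.cvtColor(im,cv2.COLOR_BGR2HSV)
sub=slice(140,230),slice(200,310)
grey=hsv[...,1]
def mom(mk,z,n):
    k,lab,st,ce=cv2.connectedComponentsWithStats(mk.astype(np.uint8))
    i=1+np.argmax(st[1:,4]);x,y_,w,h,a=st[i];u=x+w/2-.5+200;v=y_+h/2-.5+140
    print(n,u,v,w,h,a,onz(c,u,v,z)[:2],"centroid",onz(c,ce[i][0]+200,ce[i][1]+140,z)[:2])
I=im[sub].astype(int)
mom((I[...,2]<80)&(grey[sub]>120),.066,"knob")
lidm=(I[...,0]>I[...,1]+2)&(abs(I[...,2]-I[...,0])<25)
mom(lidm,.036,"lid")
print(bot.current_clock())
```

```text
[ 2.97708451e-04  4.38247782e-04 -1.07479089e-05]
knob 253.0 196.5 11 14 123 [ 0.52049071 -0.2753658 ] centroid [ 0.5200295  -0.27594862]
lid 253.0 189.0 43 43 642 [ 0.52174624 -0.27405956] centroid [ 0.52342191 -0.27232151]
6.1417
```

View pics/w3z.png

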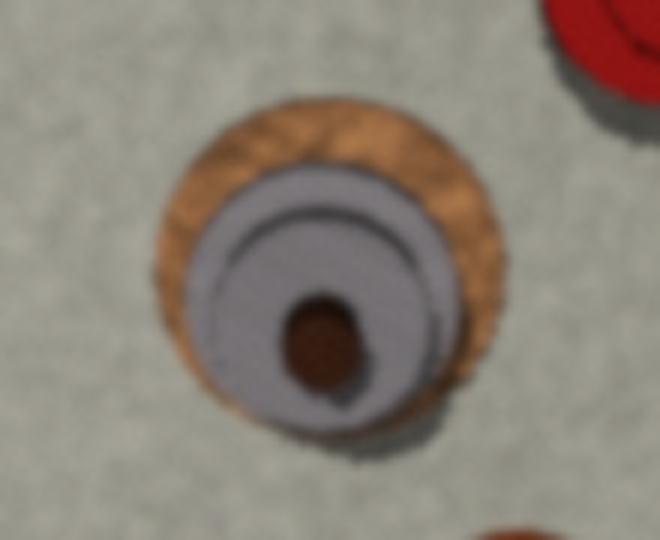

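The lid is at about (0.521,-0.275), and its rim measures 66 mm as specified. I'll grasp it now.

Run:
```python
from h import *
phi=np.radians(-45)
L=np.array([.521,-.275])
bot.goto([*L,.12],down(phi)); bot.hold(.2)
bot.line_to([*L,.0145],max_speed=.1); bot.hold(.3)
print(bot.current_ee_pos(),bot.current_contact_force())
bot.set_gripper(0.0,20); bot.hold(.3)
print(bot.current_opening(),bot.current_opening()*.092,bot.current_contact_force(),bot.current_ee_pos())
c=bot.read_camera("wrist");cv2.imwrite("pics/w4.png",c["pixels"])
print(bot.current_clock())
```

```text
[ 0.52122011 -0.27518127  0.01488258] [-0.01548295  0.11376221 -0.14081344]
0.7144097845925275 0.06572570018251253 [-0.21601472  0.40691399 -0.263324  ] [ 0.52094219 -0.27495769  0.01449187]
9.275
```

View pics/w4.png

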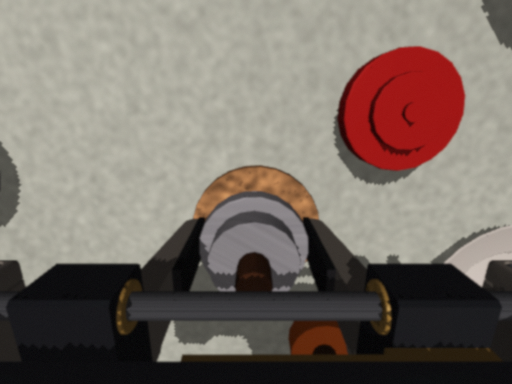

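The opening is 65.7 mm against a 66 mm rim, so the grip is on the rim. I'll lift, then stop short of the tin so one wrist picture shows both the lid and the mouth.

Run:
```python
from h import *
bot.line_to([.521,-.275,.05],max_speed=.05)
bot.line_to([.521,-.275,.15],max_speed=.12); bot.hold(.2)
m=np.array([.641,-.027])
bot.line_to([*(m-.055),.15],max_speed=.12); bot.hold(.4)
print(bot.current_opening(),bot.current_contact_force(),bot.current_ee_pos())
for n in ("wrist","scene","side"):
    c=bot.read_camera(n);cv2.imwrite(f"pics/{n}5.png",c["pixels"])
    if n=="wrist":
        np.savez("w5.npz",**c); print(proj(c,[*m,.09]),proj(c,[*(m-.055),.15+.0165+.007]))
    else:
        u=proj(c,[*m,.12]).astype(int); print(n,u);cv2.imwrite(f"pics/{n}5z.png",cv2.resize(c["pixels"][u[1]-50:u[1]+50,u[0]-60:u[0]+60],None,fx=6,fy=6,interpolation=cv2.INTER_CUBIC))
print(bot.current_clock())
```

```text
0.7119936709082931 [-0.01215892  0.11279175 -2.08386343] [ 0.58599457 -0.08210552  0.1500166 ]
[252.65236707 112.08166177] [252.49907738 247.75277506]
scene [245 190]
side [280 190]
13.7167
```

View pics/wrist5.png

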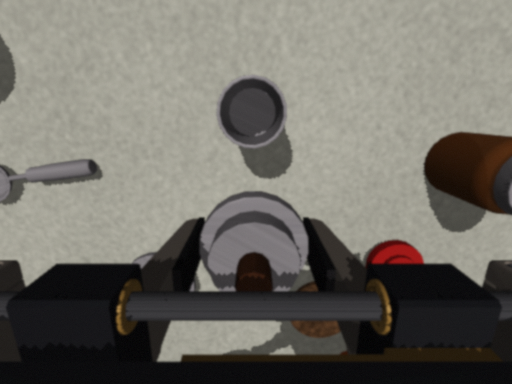

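View pics/side5z.png

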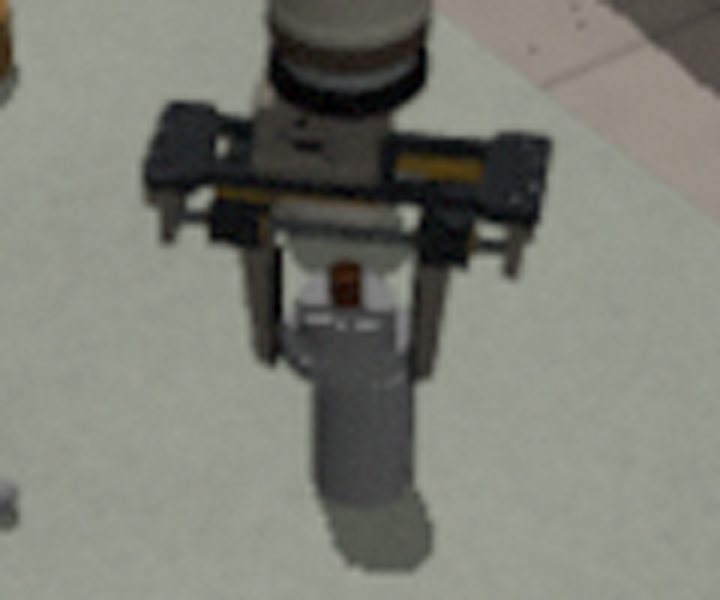

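View pics/scene5z.png

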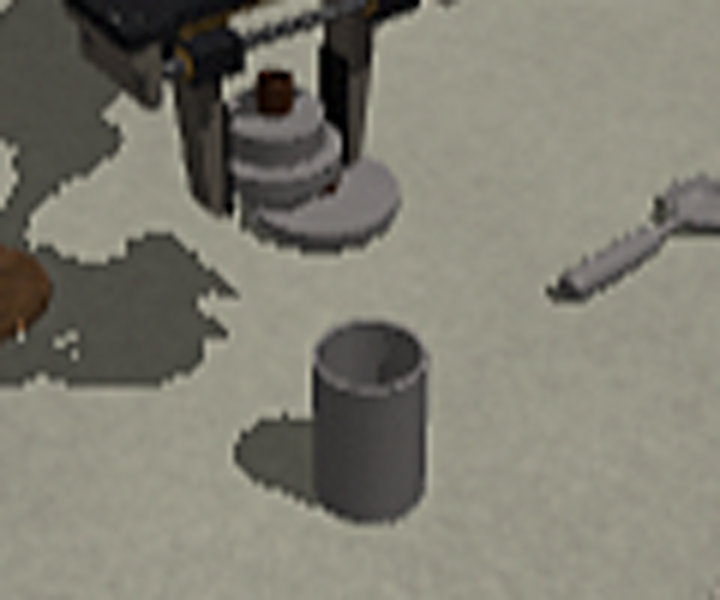

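The lid is held upright with the cap on it. In the wrist view the mouth is at about (252,111) and the lid rim is at (254,245).

Run:
```python
from h import *
im=cv2.imread("pics/wrist5.png")
cv2.imwrite("pics/w5a.png",cv2.resize(im[65:160,205:305],None,fx=6,fy=6,interpolation=cv2.INTER_CUBIC))
cv2.imwrite("pics/w5b.png",cv2.resize(im[180:300,190:320],None,fx=5,fy=5,interpolation=cv2.INTER_CUBIC))
```

```text
(no output)
```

View pics/w5a.png

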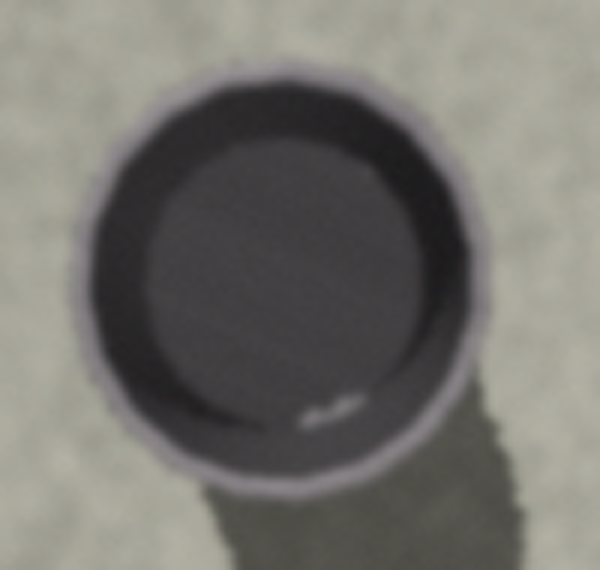

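View pics/w5b.png

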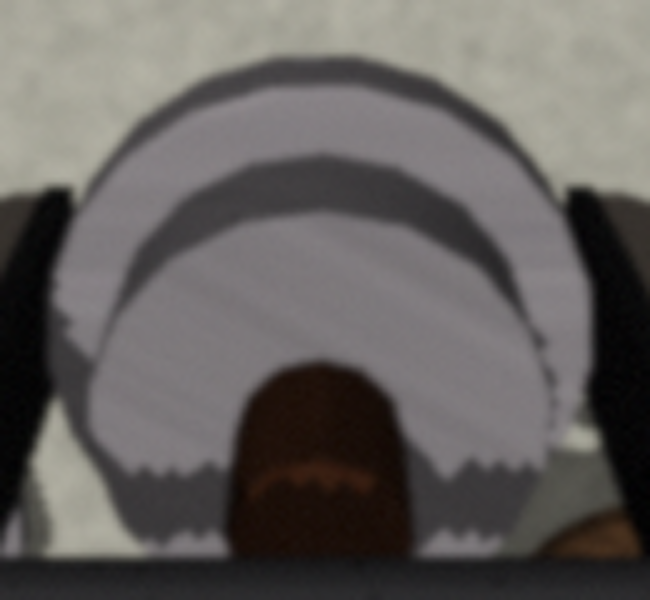

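Run:
```python
from h import *
c=dict(np.load("w5.npz"))
phi=np.radians(-45);x=np.array([np.cos(phi),np.sin(phi)]);y=np.array([np.sin(phi),-np.cos(phi)])
tcp=np.array([ 0.58599457,-0.08210552])
pm=onz(c,251.5,111.4,.09)[:2];print("mouth",pm)
top=onz(c,205+282/6-.5,65+66.5/6-.5,.09)[:2];bot_=onz(c,205+282/6-.5,65+496.5/6-.5,.09)[:2];print("dia",np.linalg.norm(top-bot_))
l=onz(c,205+76/6-.5,111.4,.09)[:2];r=onz(c,205+487/6-.5,111.4,.09)[:2];print("dia",np.linalg.norm(l-r))
for (u,v,z) in ((254.,196.4,.1735),(254.,191.,.1595)):
    a=onz(c,u,v,z)[:2];lc=a+.033*y
    print("lid",lc,"rel tcp x,y",(lc-tcp)@x,(lc-tcp)@y)
for (u,v,z) in ((254-.3,180+211/5-.5,.1735+.018),):
    a=onz(c,u,v,z)[:2];lc=a+.025*y;print("cap rel tcp",(lc-tcp)@x,(lc-tcp)@y)
```

```text
mouth [ 0.64071574 -0.02596146]
dia 0.056039879952516025
dia 0.05564590645274407
lid [ 0.58600555 -0.0832654 ] rel tcp x,y 0.0008279213233764943 0.0008123958771744248
lid [ 0.58539065 -0.08392593] rel tcp x,y 0.0008601876891855311 0.001714256165637508
cap rel tcp 0.0006329239140896706 0.0006740830746529012
```

Run:
```python
from h import *
bot.line_to([.641,-.025,.15],max_speed=.08); bot.hold(.2)
bot.line_to([.641,-.025,.102],max_speed=.06); bot.hold(.3)
print(bot.current_contact_force(),bot.current_ee_pos())
for n in ("scene","side"):
    c=bot.read_camera(n);cv2.imwrite(f"pics/{n}6.png",c["pixels"])
    u=proj(c,[.641,-.026,.1]).astype(int); print(n,u);cv2.imwrite(f"pics/{n}6z.png",cv2.resize(c["pixels"][u[1]-35:u[1]+35,u[0]-40:u[0]+40],None,fx=8,fy=8,interpolation=cv2.INTER_CUBIC))
print(bot.current_clock())
```

```text
[-0.05174936 -0.38056252 -1.56499403] [ 0.64118426 -0.02504529  0.10234617]
scene [245 196]
side [279 195]
16.4083
```

View pics/side6z.png

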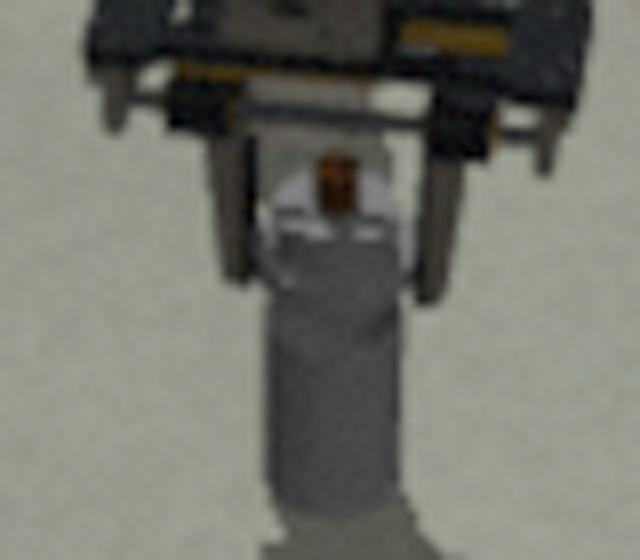

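View pics/scene6z.png

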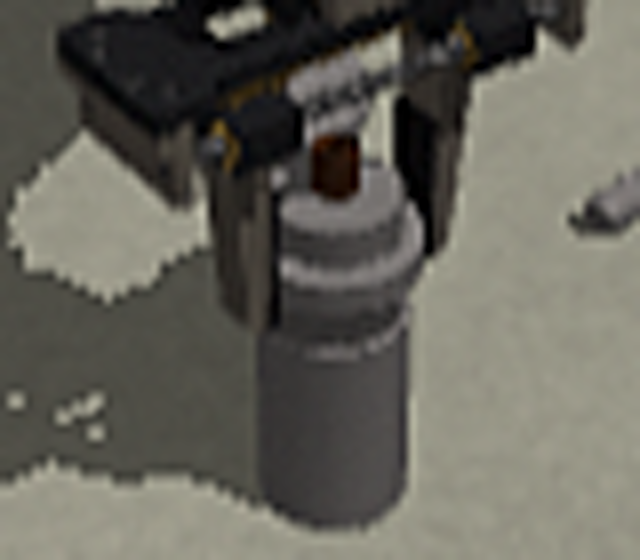

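The side and scene zooms show lid and tin aligned to about 1 mm: tin centre u=333, knob at 336 and 335. I'll lower in small steps and watch the force.

Run:
```python
from h import *
x,y=.6405,-.0247
f0=bot.current_contact_force()
z=.102
while z>.0775:
    z-=.002
    bot.line_to([x,y,z],max_speed=.03)
    f=bot.current_contact_force()-f0
    print(round(z,4),bot.current_ee_pos().round(4),f.round(2))
    if f[2]>5 or np.hypot(*f[:2])>6: break
print(bot.current_opening(),bot.current_clock())
```

```text
0.1 [ 0.6402 -0.0246  0.0997] [-0.19  0.46  0.55]
0.098 [ 0.6404 -0.0247  0.0978] [-0.1   0.17  0.93]
0.096 [ 0.6403 -0.0247  0.0958] [ 0.12 -0.43  0.16]
0.094 [ 0.6403 -0.0247  0.0938] [0.57 0.45 1.31]
0.092 [ 0.6404 -0.0247  0.0918] [-0.68 -0.49  0.88]
0.09 [ 0.6403 -0.0247  0.0898] [ 0.1  -0.06  0.23]
0.088 [ 0.6404 -0.0247  0.0878] [-0.06  0.26  0.43]
0.086 [ 0.6403 -0.0246  0.0858] [-0.51  0.21  0.23]
0.084 [ 0.6403 -0.0247  0.0838] [0.04 0.78 1.07]
0.082 [ 0.6404 -0.0246  0.0818] [-1.19  0.44 -0.32]
0.08 [ 0.6409 -0.0248  0.0805] [0.02 0.08 3.14]
0.078 [ 0.6411 -0.0248  0.0804] [-4.36  0.79 13.66]
0.7114377214586083 19.4083
```

The force rises at TCP z=0.0804, matching the expected seated height of 0.0805. I'll ease off and let go.

Run:
```python
from h import *
e=bot.current_ee_pos()
bot.line_to([e[0],e[1],.0798],max_speed=.03); bot.hold(.2)
print(bot.current_ee_pos(),bot.current_contact_force())
bot.set_gripper(1.0); bot.hold(.6)
print(bot.current_opening(),bot.current_contact_force())
bot.line_to([e[0],e[1],.17],max_speed=.1)
y=np.array([-.7071,-.7071,0])
bot.goto(np.array([.6405,-.0255,.28])-.03*y,down(np.radians(-45))); bot.hold(.4)
print(bot.current_ee_pos())
for n in ("wrist","scene","side"):
    c=bot.read_camera(n);cv2.imwrite(f"pics/{n}7.png",c["pixels"]);np.savez(f"{n}7.npz",**c)
    u=proj(c,[.641,-.026,.12]).astype(int); print(n,u-[40,35]);cv2.imwrite(f"pics/{n}7z.png",cv2.resize(c["pixels"][u[1]-35:u[1]+35,u[0]-40:u[0]+40],None,fx=8,fy=8,interpolation=cv2.INTER_CUBIC))
print(bot.current_clock())
```

```text
[ 0.64153739 -0.02485823  0.08043511] [-0.1015774   0.89901253  5.84924048]
0.9969274830121125 [ 0.27449584 -0.54238856  0.10855392]
[ 0.66132671 -0.00440828  0.2791194 ]
wrist [213 164]
scene [205 156]
side [240 155]
23.15
```

View pics/wrist7z.png

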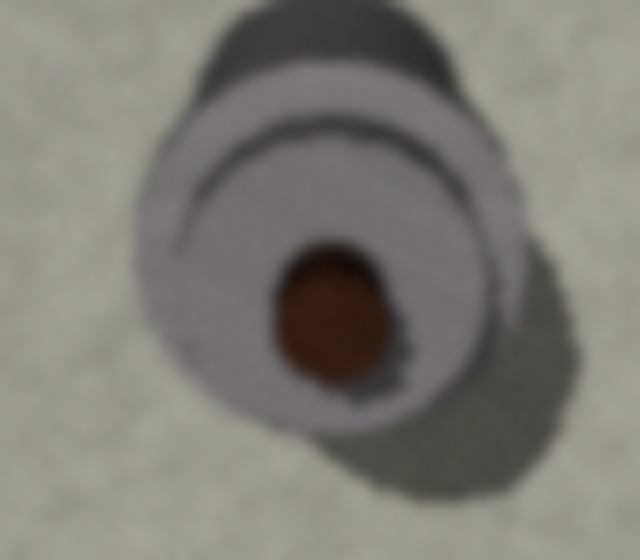

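View pics/side7z.png

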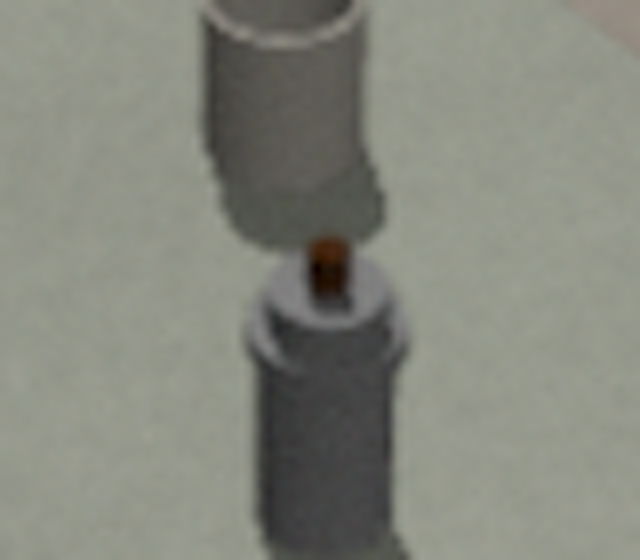

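View pics/scene7z.png

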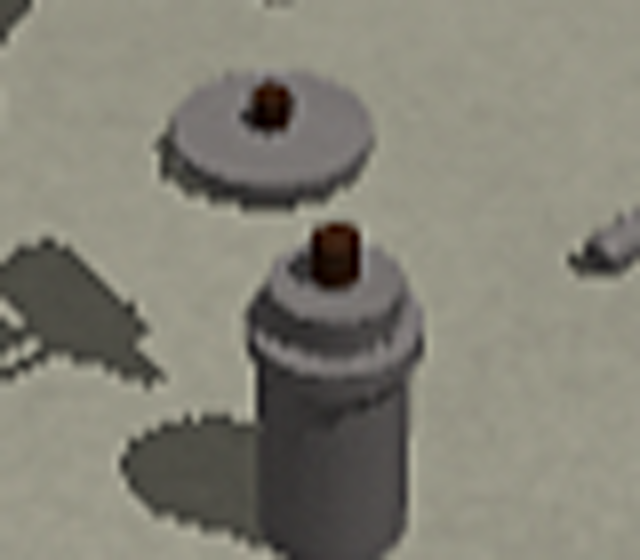

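Seated and level with the cap still on. The knob is at wrist zoom (330,315), scene (335,255) and side (328,267). I'll triangulate it for the cap grasp.

Run:
```python
from h import *
R=[]
for n,a,b,u,v in (("wrist",213,164,331,313),("scene",205,156,335,255),("side",240,155,328,267)):
    c=dict(np.load(f"{n}7.npz"));p=(a+(u+.5)/8-.5,b+(v+.5)/8-.5);R.append(ray(c,*p));print(n,onz(c,*p,.132))
print(tri(R),tri(R[1:]),tri(R[:2]))
```

```text
wrist [ 0.64123008 -0.0258494   0.132     ]
scene [ 0.63924929 -0.02477478  0.132     ]
side [ 0.64167342 -0.02776881  0.132     ]
[ 0.64127115 -0.02587908  0.13219639] [ 0.64125632 -0.02593289  0.13222284] [ 0.64177421 -0.02484411  0.13408969]
```

Run:
```python
from h import *
k=[.641,-.0257]
bot.goto([*k,.17],down(np.radians(-45))); bot.hold(.2)
bot.line_to([*k,.126],max_speed=.06); bot.hold(.3)
print(bot.current_ee_pos(),bot.current_contact_force())
bot.set_gripper(0.0,25); bot.hold(.4)
print(bot.current_opening()*92,bot.current_contact_force(),bot.current_ee_pos())
c=bot.read_camera("scene");u=proj(c,[.641,-.026,.12]).astype(int);cv2.imwrite("pics/scene8z.png",cv2.resize(c["pixels"][u[1]-35:u[1]+35,u[0]-40:u[0]+40],None,fx=8,fy=8,interpolation=cv2.INTER_CUBIC))
print(bot.current_clock())
```

```text
[ 0.64119694 -0.02576204  0.12635453] [ 0.34024426 -0.23197692  0.3139654 ]
17.0141424139532 [0.6811725  0.13645313 0.32369389] [ 0.64099343 -0.02568157  0.12598101]
26.6333
```

View pics/scene8z.png

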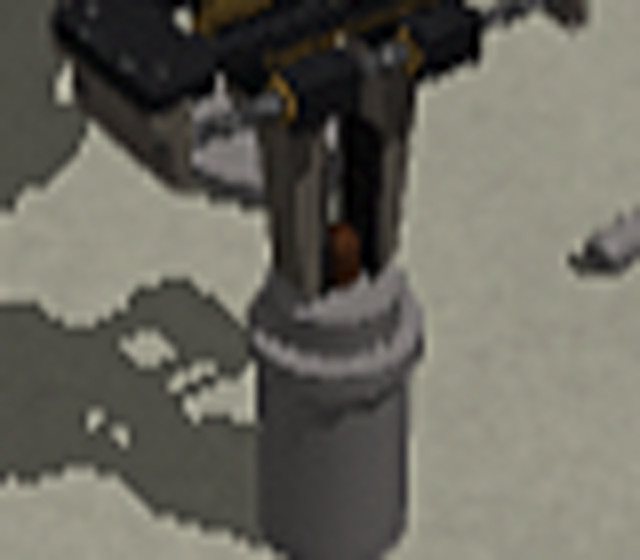

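The jaws stopped at 17 mm on the 18 mm knob, and the tips are above the cap top. I'll lift slowly.

Run:
```python
from h import *
bot.line_to([.641,-.0257,.15],max_speed=.04)
bot.line_to([.641,-.0257,.265],max_speed=.1); bot.hold(.5)
print(bot.current_opening()*92,bot.current_contact_force(),bot.current_ee_pos())
for n in ("scene","side"):
    c=bot.read_camera(n);u=proj(c,[.641,-.026,.18]).astype(int);v0=max(u[1]-55,0)
    print(n,u[0]-40,v0);cv2.imwrite(f"pics/{n}9z.png",cv2.resize(c["pixels"][v0:v0+100,u[0]-50:u[0]+50],None,fx=6,fy=6,interpolation=cv2.INTER_CUBIC))
c=bot.read_camera("scene");cv2.imwrite("pics/scene9.png",c["pixels"])
print(bot.current_clock())
```

```text
17.54029393628765 [-0.17975237 -0.10618642 -0.53009438] [ 0.64100372 -0.02570829  0.2649981 ]
scene 205 119
side 240 120
29.3333
```

View pics/scene9z.png

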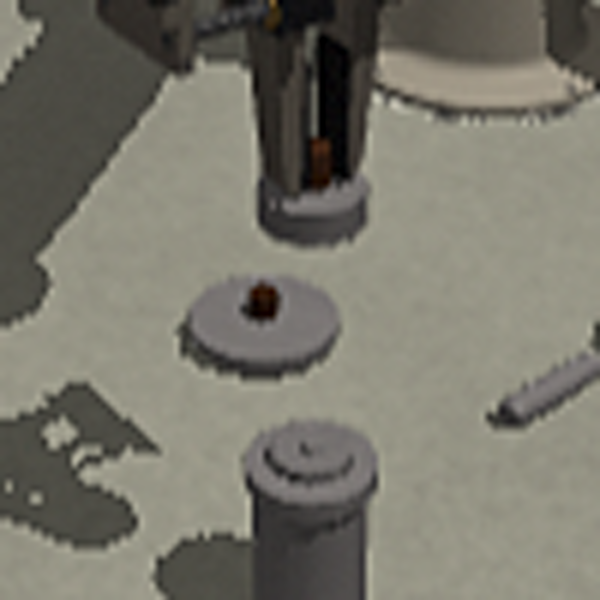

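View pics/side9z.png

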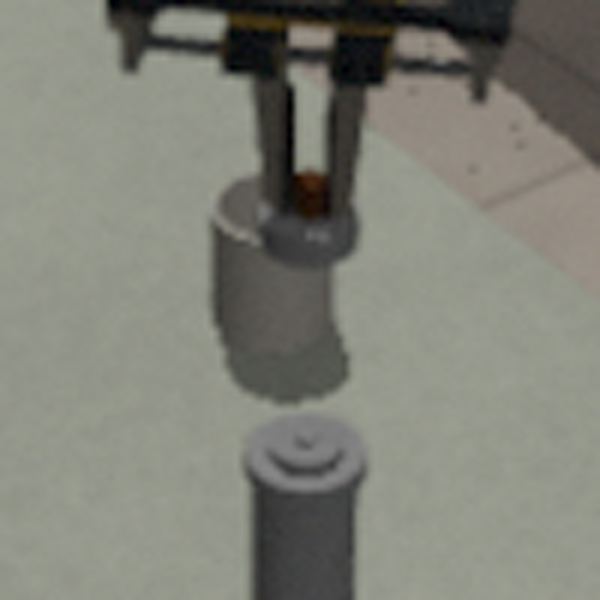

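View pics/scene9.png

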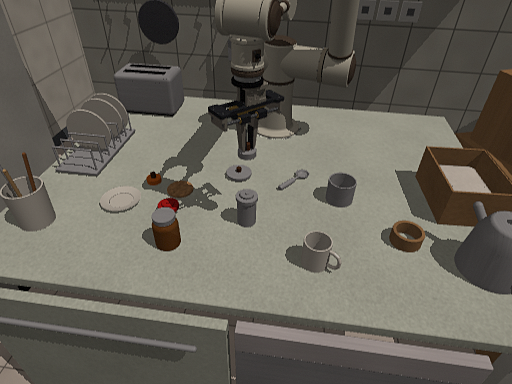

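The cap is held upright about 139 mm up, the inner lid is seated on the tin, and the bystanders look unmoved. I'll hand it in.

Run:
```python
from h import *
print(abs(bot.current_joint_vel()).max(),bot.current_opening()*92)
bot.job_done(); print(bot.current_clock())
```

```text
0.0011681340499820748 16.836485588458007
the job is handed in; nothing more can be done
the job is handed in; nothing more can be done
```

I seated the double lid on the slim tin as one piece and let it go. I then lifted the cap alone by its knob about 139 mm and handed the job in with the cap still held. The clock read 29.3 s at the last check before hand-in, and no verdict is reported.

**What the last checks showed:**
- **Inner lid:** it met resistance at tool height 0.0804 m, against 0.0805 m expected for fully seated. The last scene and side pictures show it level and closing the tin.
- **Cap:** it is upright in the gripper, with the jaws at about 17 mm on the 18 mm knob. The arm was essentially still.
- **Other things on the counter:** in the last scene picture the tin and bystanders look unmoved, judged by eye only.

**Small disagreements:**
- **Tin mouth:** its outer diameter measured 56 mm in the wrist camera instead of 58 mm.
- **Between cameras:** positions for the knob and the mouth differed by up to about 5 mm, most of it between the scene and side views.
- **Jaw reading:** at the knob it varied between 16.8 and 17.5 mm.

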